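Close the mixing tin and present the fuller compound tin

TASK

Make up the order on the paint bench: put the loose lid on the empty open mixing tin so that it is fully seated and level, and let go of it. Then lift the left-hand small closed tin (the robot's left) clear of the bench to feel its weight, stand it back upright on the bench, and lift the right-hand one in the same way; nothing is dropped and the tape, jar and scraper are left alone. Present the heavier of the two: finish still holding it in the gripper, still and upright, straight above the closed mixing tin with a clear gap of 3 to 10 cm over the lid's grip, the lighter one standing upright on the bench.

Things in the scene. Friction and masses are not known exactly. Their poses are not given: they have to be found in the camera images.
- mix_rim (a point): open empty cylindrical steel tin (the mixing tin), loose on the bench, 86 mm outside, 80 mm inside, 80 mm tall, 350 g. Site: centre of its mouth at rim height, 80 mm above the bench; z up
- lid_grip (a point): the mixing tin's loose steel lid, 100 g: disc 92 mm across, 4 mm thick; under it a plug 74 mm across, 8 mm deep, tapered at the foot, that drops into the mouth; on top a black grip bar 44 mm long (lid's x), 12 wide (y), 24 tall. Starts plug-down on the bench. Site: centre of the bar, 24 mm above the plug's underside; z up. Seated, it is 16 mm above the rim, the bar's top 28 mm above the rim
- lid_seat (a point): point on the lid's axis at the underside of its disc (8 mm above the plug's underside, 16 mm below the grip bar's centre); it coincides with the centre of the mixing tin's mouth when the lid is seated. Same axes as the grip point
- tin_left_mid (a point): left-hand (greater y) tin: closed plain metal tin, a cylinder 48 mm across, 55 mm tall, standing on the bench. The two look the same; one holds a whole cake of solid polishing compound, the other a worn one: 150 to 200 g against 350 to 460 g, either may be the heavy one. Site: its centre, 27.5 mm above its underside; z up its axis
- tin_right_mid (a point): right-hand (smaller y) tin, nearer the mixing tin: closed plain metal tin, a cylinder 48 mm across, 55 mm tall, standing on the bench. The two look the same; one holds a whole cake of solid polishing compound, the other a worn one: 150 to 200 g against 350 to 460 g, either may be the heavy one. Site: its centre, 27.5 mm above its underside; z up its axis
- tape_mid (a point): bystander: roll of paper tape lying flat, 90 mm across, 24 mm tall. Site: its centre
- jar_mid (a point): bystander: white jar, 56 mm across, 95 mm tall. Site: its centre
- scraper_grip (a point): bystander: flat scraper 200 mm long lying on the bench. Site: on its handle
- bench_top (a point): point on the bench, whose flat top is at height 0; wood, speckled with dried paint

How it is judged:
By the outcome, as a careful person would: the job done as asked, in the order asked, and still so for the second after the job is handed in, while the arm keeps its last pose, push and grip.
It also fails if it takes over 72 s, if anything falls off the work surface, if the arm or the gripper's body presses on something with over 40 N, if the wrist force passes 120 N, or if a joint passes its speed limit or range.

ROBOT

A 7-joint arm with a two-finger parallel gripper is mounted at the origin on the work surface. World frame = base frame: x ahead of the robot, y to its left, z up, the work surface at z = 0. Lengths are in m, angles in degrees, forces in N, time in s.
With the tool pointing down it reaches from about 0.425 to 0.875 m from the base axis. Payload 4.7 kg.
Tool frame: the origin (TCP) lies midway between the tips of the shut fingers; the grasp point (between the pads) lies 19 mm behind it; y points along the fingers, x is the direction in which the jaws open and shut, and the axes are right-handed (so a half turn about y gives the same grasp; the last joint's range is limited). The gripper opens to 87 mm and grips with 3 to 60 N. Pads are 19 mm wide; open, the fingers measure 117 mm over their backs; the gripper's body (75 mm by 190 mm) begins 51 mm behind the grasp point.
Start: joints at [72.141, 18.392, -4.016, 83.108, 1.295, 78.541, -3.26], TCP at [0.208, -0.616, 0.223] pointing down, gripper open.
Joint ranges: [-163.93, 163.93], [-17.29, 119.83], [-79.2, 71.16], [3.27, 140.29], [-89.18, 269.18], [5.43, 117.66], [-154.24, 154.24]. Speed limits (degrees/s): [147.25, 147.25, 180, 180, 180, 180, 180].

INTERFACE

Orientations are given as [roll, pitch, yaw] about the fixed x, y, z axes, in that order (R = Rz(yaw) Ry(pitch) Rx(roll)).
In Python, from cell import env gives the robot as it stands.
- The arm moves only by the tool carry_out, never from a script. Its argument "targets" is a list of rows, each a list of 2 entries, a list of its own where there are three numbers: the shift along the tool's x, y, z in mm, then the turn, a rotation vector about the tool's x, y, z in degrees. A call has 1 to 12 rows; each row shifts and turns the commanded pose from where the row before left it, along the tool's axes as they then stand; what a row does not reach is not made up. A row lasts 1/10 s, in which the tool goes at most 50 mm and 8.59 degrees, less where a joint would pass 70% of its speed; a pose out of reach is approached as far as the arm can. A call with a gripper value outside its range is refused whole. "jaw" is the opening, from 0 (shut) to 1 (fully open), set as the call begins (left out, the last holds). The fingers move at their own pace and stop on an object; "squeeze" is the grip in N (left out, the last holds). Time passes only in rows, so rows that do not move let the fingers close. It gives the time, the measured TCP pose, the force and the opening at its end, in the units of the state.
- env.get_obs(): the state, without advancing time (a new reading comes with each control period).
- env.read_camera(name): name is "scene" or "top" or "wrist"; returns the picture (400x640x3 uint8, red, green, blue); there is no depth.
- env.get_calibration(name): a dict with "fx", "fy", "cx", "cy" (pixels), "D" ([k1, k2, p1, p2, k3] as OpenCV has them; the pictures are not rectified), "R" (3x3) and "t" (3): a world point X has camera coordinates R X + t; the wrist camera has in their place "hand_eye" (4x4, takes a point from camera to tool coordinates, whose origin is the TCP and whose axes are the tool frame's). Camera axes: x right, y down, z forward; pixel columns grow to the right and rows downward; lengths in m; the calibration is good to about 2 mm. A picture is of the moment at which its call begins: read the wrist's pose just before it. get_calibration takes no time and is no camera call.
- env.sign_off(): hands the job in, once; it reports no verdict.
Trained networks look in the newest picture that a camera, given by its name, has taken for a name from the list of things; names that differ only in an ending like _2 or _b are one class to them, and where a whole thing is asked for, a point or a joint stands for the part that bears it (a point fixed in the world has none). Each returns a list of dicts, best first, with "p" (0 to 1); they miss things now and then, are a little off and sometimes report something else, mostly with a low value. They report only what shows in the picture. A call takes as long as a camera call.
- env.outline_of(camera, label): "mask" (400x640 bool, what is visible of it) and "xy" ([column, row] in pixels, amid what is visible of it).
The state is a dict: "time_s": time; "qpos": joint angles; "joint_velocities": joint speeds; "effort": joint torques, N m; "tool_pos": TCP position; "tool_rot": TCP orientation; "force": force on the tool from outside, world axes, zero at the start; "wrist_torque": the same for the moment, N m; "grip_width": finger opening in m.
Only numpy, scipy, OpenCV 4.12 (cv2) and the standard library are available. Lean on these libraries where they do the work, as an engineer would, in place of code of your own. Each camera call takes 0.05 s, during which the arm holds its last target.

## Working session

There is one attempt and no reset: what is moved stays moved. The work goes in short steps, Python scripts to look and compute and a tool call to move; the robot and the scene stay as the last step left them, time stands still between calls to the robot, and variables do not carry over. Pictures are saved under pics/ and viewed, and the job is handed in when it is done.

Besides the shell and the picture viewer there is one more tool, called after "Emit:" as a command line: name --argument value ..., lists and objects as JSON in quotes. carry_out: Moves the arm, as the interface text tells. Its arguments: {"type":"object","properties":{"targets":{"type":"array","items":{"type":"array"}},"jaw":{"type":"number"},"squeeze":{"type":"number"}},"required":["targets"]}

```bash
ls; mkdir -p pics; python3 - <<'E'
from cell import env
import cv2,numpy as np
o=env.get_obs()
for k,v in o.items(): print(k,np.round(v,3))
for c in ["scene","top","wrist"]:
    im=env.read_camera(c); cv2.imwrite(f"pics/{c}0.png",im[:,:,::-1])
    print(c,{k:np.round(v,4).tolist() for k,v in env.get_calibration(c).items()})
E
```

```text
pics
time_s 0.0
qpos [72.143 18.439 -4.016 83.173  1.298 78.54  -3.264]
joint_velocities [-0.026 -0.027  0.095 -0.1   -0.025 -0.006  0.002]
effort [ 1.0000e-03 -4.9128e+01 -4.0400e-01 -3.1253e+01 -6.4000e-02  4.4000e-02
  0.0000e+00]
tool_pos [ 0.208 -0.615  0.221]
tool_rot [-90.008   0.107 -71.335]
force [-0.774  0.068 -0.209]
wrist_torque [ 0.029 -0.033 -0.031]
grip_width 0.087
scene {'fx': 429.2674, 'fy': 429.2674, 'cx': 323.6266, 'cy': 199.0077, 'D': [-0.0212, 0.0, 0.0, 0.0, 0.0], 'R': [[-0.7716, 0.6359, 0.0165], [0.3659, 0.4648, -0.8063], [-0.5204, -0.6161, -0.5913]], 't': [0.4513, -0.1534, 1.3311]}
top {'fx': 457.1363, 'fy': 457.1363, 'cx': 317.7759, 'cy': 203.3061, 'D': [0.0115, 0.0, 0.0, 0.0, 0.0], 'R': [[0.0167, -0.9998, 0.0137], [-0.9914, -0.0183, -0.1293], [0.1295, -0.0114, -0.9915]], 't': [-0.0184, 0.5895, 1.1218]}
wrist {'fx': 313.9676, 'fy': 313.9676, 'cx': 322.2562, 'cy': 196.9563, 'D': [-0.0373, 0.0, 0.0, 0.0, 0.0], 'hand_eye': [[1.0, 0.0004, -0.0004, 0.0001], [0.0005, -0.2912, 0.9566, -0.1621], [0.0002, -0.9566, -0.2912, 0.0813], [0.0, 0.0, 0.0, 1.0]]}
```

View pics/scene0.png

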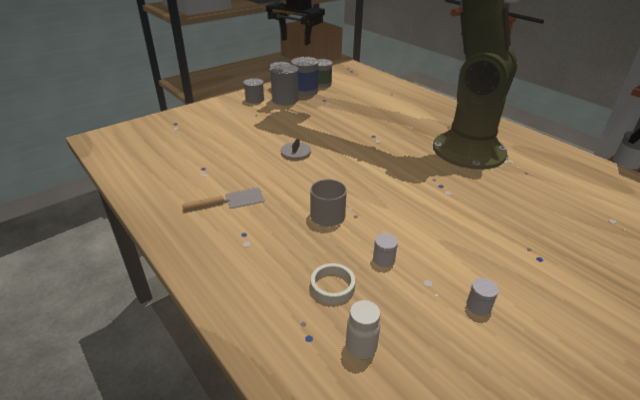

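View pics/top0.png

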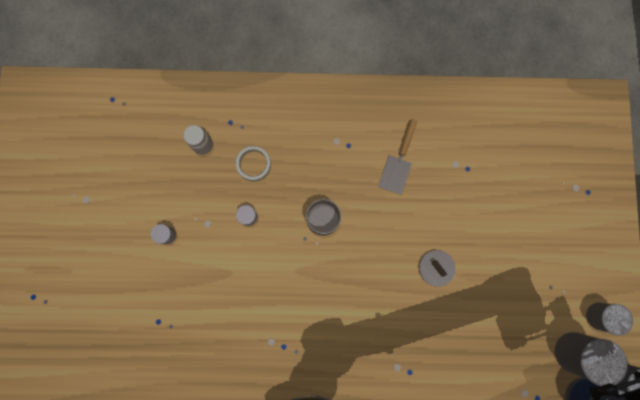

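View pics/wrist0.png

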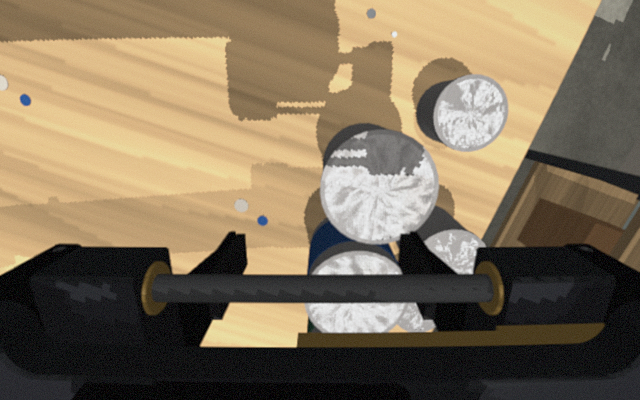

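```bash
cat > h.py <<'E'
from cell import env
import cv2,numpy as np
from scipy.optimize import minimize
from scipy.spatial.transform import Rotation as Rot
def pose(o):
    return Rot.from_euler('xyz',o['tool_rot'],degrees=True).as_matrix(),np.array(o['tool_pos'])
def cam(name,o=None):
    c=env.get_calibration(name)
    K=np.array([[c['fx'],0,c['cx']],[0,c['fy'],c['cy']],[0,0,1]]);D=np.array(c['D'])
    if name=='wrist':
        H=np.array(c['hand_eye']);R,p=pose(o)
        Rw=R@H[:3,:3];tw=R@H[:3,3]+p   # cam->world
        return K,D,Rw.T,-Rw.T@tw
    return K,D,np.array(c['R']),np.array(c['t'])
def proj(C,X):
    K,D,R,t=C
    return cv2.projectPoints(np.asarray(X,float).reshape(-1,1,3),cv2.Rodrigues(R)[0],t,K,D)[0].reshape(-1,2)
def ray(C,uv,z):
    K,D,R,t=C
    n=cv2.undistortPoints(np.array([[uv]],float),K,D).ravel()
    d=R.T@np.array([n[0],n[1],1]);o=-R.T@t
    return o+d*(z-o[2])/d[2]
a=np.linspace(0,2*np.pi,60,endpoint=False)
def cyl(x,y,rs):  # rs list of (r,z)
    return np.concatenate([np.c_[x+r*np.cos(a),y+r*np.sin(a),0*a+z] for r,z in rs])
def sil(C,pts,s=4):
    h=cv2.convexHull(proj(C,pts).astype(np.float32))
    m=np.zeros((400*s,640*s),np.uint8);cv2.fillConvexPoly(m,np.round((h*s+s/2-.5)).astype(np.int32),1)
    return m
def fit(views,rs,x0,s=4):
    # views: list of (C,mask)
    big=[(C,cv2.resize(m.astype(np.uint8),None,fx=s,fy=s,interpolation=cv2.INTER_NEAREST)) for C,m in views]
    def f(p):
        c=0
        for C,m in big:
            q=sil(C,cyl(p[0],p[1],rs),s);c+=1-(q&m).sum()/max(1,(q|m).sum())
        return c
    r=minimize(f,x0,method='Nelder-Mead',options=dict(initial_simplex=[x0,[x0[0]+.008,x0[1]],[x0[0],x0[1]+.008]],xatol=1e-4,fatol=1e-5))
    return r.x,r.fun
SH={'mix_rim':[(.043,0),(.043,.08)],'lid_grip':[(.046,.008),(.046,.012)],'tin_left_mid':[(.024,0),(.024,.055)],'tin_right_mid':[(.024,0),(.024,.055)],
'tape_mid':[(.045,0),(.045,.024)],'jar_mid':[(.028,0),(.028,.095)]}
E
python3 - <<'E'
from h import *
for c in ['scene','top']: env.read_camera(c)
Cs={c:cam(c) for c in ['scene','top']}
for n in SH:
    V=[]
    for c in Cs:
        r=env.outline_of(c,n)
        print(n,c,[(round(float(d['p']),2),np.round(d['xy']).tolist(),int(d['mask'].sum())) for d in r[:4]])
        if n=='tin_left_mid': r=sorted([d for d in r if d['p']>.4],key=lambda d:d['xy'][0]*(1 if c=='top' else -1))
        if n=='tin_right_mid': r=sorted([d for d in r if d['p']>.4],key=lambda d:-d['xy'][0]*(1 if c=='top' else -1))
        if r: V.append((Cs[c],r[0]['mask'],r[0]['xy'],c))
    for sub in ([V] if len(V)<2 else [V,V[:1],V[1:]]):
        x0=ray(sub[0][0],sub[0][2],.02)[:2]
        p,e=fit([(v[0],v[1]) for v in sub],SH[n],x0); print('   ',[v[3] for v in sub],np.round(p,4),round(e,3))
print(env.get_obs()['time_s'])
E
```

```text
mix_rim scene [(0.9, [326.0, 201.0], 1551), (0.33, [480.0, 296.0], 896)]
mix_rim top [(0.73, [324.0, 217.0], 963)]
    ['scene', 'top'] [ 0.5552 -0.0212] 0.139
    ['scene'] [ 0.5565 -0.0208] 0.036
    ['top'] [ 0.5531 -0.0201] 0.07
lid_grip scene [(0.85, [297.0, 151.0], 410)]
lid_grip top [(0.47, [243.0, 213.0], 364)]
    ['scene', 'top'] [ 0.4353 -0.3129] 1.063
    ['scene'] [ 0.4353 -0.3129] 0.063
    ['top'] [0.576  0.1763] 0.638
tin_left_mid scene [(0.91, [481.0, 293.0], 859)]
tin_left_mid top [(0.57, [162.0, 238.0], 400)]
    ['scene', 'top'] [0.5055 0.3795] 0.173
    ['scene'] [0.507  0.3787] 0.088
    ['top'] [0.5048 0.3795] 0.077
tin_right_mid scene [(0.8, [383.0, 249.0], 666)]
tin_right_mid top [(0.91, [241.0, 212.0], 349)]
    ['scene', 'top'] [0.5569 0.1721] 0.145
    ['scene'] [0.557  0.1713] 0.068
    ['top'] [0.5566 0.1725] 0.061
tape_mid scene [(0.83, [332.0, 274.0], 1099)]
tape_mid top [(0.83, [248.0, 151.0], 452)]
    ['scene', 'top'] [0.6959 0.1626] 0.876
    ['scene'] [0.6969 0.1624] 0.311
    ['top'] [0.6952 0.1632] 0.557
jar_mid scene [(0.86, [361.0, 328.0], 1645), (0.75, [323.0, 200.0], 1543)]
jar_mid top [(0.76, [196.0, 141.0], 585)]
    ['scene', 'top'] [0.7453 0.299 ] 0.289
    ['scene'] [0.7456 0.298 ] 0.127
    ['top'] [0.7435 0.2996] 0.141
0.85
```

```bash
cat >> h.py <<'E'
def plan(o,tgt,yaw=None,n=None):
    R,p=pose(o)
    d=R.T@(np.array(tgt)-p)*1000
    print('t',round(o['time_s'],2),'pos',np.round(p,4),'rot',np.round(o['tool_rot'],2),'q7',np.round(o['qpos'][6],1),'F',np.round(o['force'],1),'w',round(float(o['grip_width']),4))
    print('shift in current tool axes mm',np.round(d,1))
    if yaw is not None:
        dy=(yaw-o['tool_rot'][2]+90)%180-90
        print('turn about tool y',round(-dy,2))
        R2=Rot.from_euler('xyz',[-90,0,o['tool_rot'][2]+dy],degrees=True).as_matrix()
        print('full rotvec (tool)',np.round(Rot.from_matrix(R.T@R2).as_rotvec(degrees=True),2),'shift in turned axes',np.round(R2.T@(np.array(tgt)-p)*1000,1))
def baryaw(im,C,c,zc=.036,r=.046):
    px=proj(C,[[c[0],c[1],zc]])[0]
    disc=sil(C,cyl(c[0],c[1],[(r*.9,.012)]),1)>0
    g=cv2.cvtColor(im,cv2.COLOR_RGB2GRAY)
    disc|=sil(C,cyl(c[0],c[1],[(.024,.036)]),1)>0
    med=np.median(g[disc]);m=disc&(g<med*.5)
    k,l,st,ce=cv2.connectedComponentsWithStats(m.astype(np.uint8));i=1+np.argmax(st[1:,4])
    pts=np.argwhere(l==i)[:,::-1].astype(float)
    W=np.array([ray(C,p,zc-.004)[:2] for p in pts]);mu=W.mean(0)
    w,v=np.linalg.eigh(np.cov((W-mu).T));d=v[:,1]
    return mu,np.degrees(np.arctan2(d[1],d[0]))%180,np.sqrt(w*12),len(pts)
E
python3 - <<'E'
from h import *
im=env.read_camera('top')
print(baryaw(im,cam('top'),[.4353,-.3129]))
cv2.imwrite('pics/lidtop.png',cv2.resize(im[240:300,400:475,::-1],None,fx=8,fy=8,interpolation=cv2.INTER_NEAREST))
o=env.get_obs()
plan(o,[.430,-.308,.16],-41)
# bystander tins near start
for uv in [(618,320),(605,362)]: print(ray(cam('top'),uv,.1))
E
```

```text
(array([ 0.43290162, -0.31400102]), np.float64(38.62423617776821), array([0.0120247 , 0.04306895]), 83)
t 0.9 pos [ 0.208  -0.6159  0.2226] rot [-9.000e+01 -1.000e-02 -7.134e+01] q7 -3.3 F [-0.3 -0.5 -0.1] w 0.0869
shift in current tool axes mm [-220.6   62.6  308.9]
turn about tool y -30.34
full rotvec (tool) [ 0.000e+00 -3.034e+01  1.000e-02] shift in turned axes [-34.4  62.6 378. ]
[ 0.32018437 -0.71208843  0.1       ]
[ 0.22520283 -0.67525617  0.1       ]
```

View pics/lidtop.png

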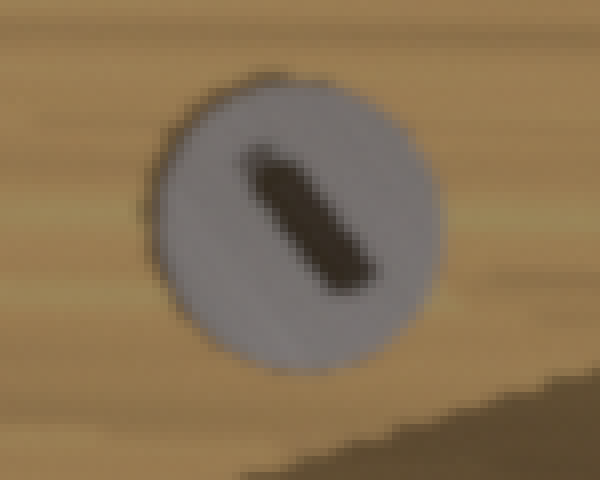

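Emit:
carry_out --targets '[[[0,-20,0],[0,-6.65,0]],[[0,-20,0],[0,-6.65,0]],[[0,-20,0],[0,-6.65,0]],[[-10,5,38],[0,0,0]],[[-10,10,41],[0,0,0]],[[-10.5,15,41],[0,0,0]],[[-10.5,15,41],[0,0,0]],[[-10.5,15,41],[0,0,0]],[[-10.5,15,41],[0,0,0]],[[-10.5,15,41],[0,0,0]],[[-11,16,41],[0,0,0]],[[-11,16,40],[0,0,0]]]'

```text
time_s: 2.1
tool_pos: [0.4352, -0.3128, 0.1604]
tool_rot: [-90.0, -0.1, -51.4]
force: [0.6, -0.3, 0.0]
grip_width: 0.0871
```

Emit:
carry_out --targets '[[[0,0,0],[0,0,0]],[[0,0,0],[0,0,0]],[[0,0,0],[0,0,0]]]'

```text
time_s: 2.4
tool_pos: [0.4337, -0.3155, 0.161]
tool_rot: [-90.0, -0.1, -51.5]
force: [-0.6, -0.7, -0.5]
grip_width: 0.0873
```

```bash
python3 - <<'E'
from h import *
o=env.get_obs(); im=env.read_camera('wrist'); C=cam('wrist',o)
r=env.outline_of('wrist','lid_grip')
print([(round(float(d['p']),2),np.round(d['xy']).tolist(),int(d['mask'].sum())) for d in r[:4]])
v=im.copy()
if r:
    m=r[0]['mask']; v[m]=v[m]//2+np.array([0,100,0],np.uint8)
p=[.4345,-.3135]
q=proj(C,cyl(*p,[(.046,.012)])).astype(np.int32)
cv2.polylines(v,[q.reshape(-1,1,2)],True,(255,0,0),1)
print('bar',baryaw(im,C,p))
cv2.imwrite('pics/w1.png',v[:,:,::-1])
plan(o,[.4345,-.3135,.016],-51.4)
E
```

```text
[(0.74, [323.0, 185.0], 5987)]
bar (array([ 0.43642103, -0.31502285]), np.float64(37.096857872842094), array([0.0112154 , 0.04745095]), 560)
t 2.4 pos [ 0.4337 -0.3155  0.161 ] rot [-9.004e+01 -5.000e-02 -5.147e+01] q7 -20.8 F [-0.6 -0.7 -0.5] w 0.0873
shift in current tool axes mm [ -1.2 145.    2. ]
turn about tool y -0.07
full rotvec (tool) [ 0.04 -0.07  0.05] shift in turned axes [ -1.1 145.    1.9]
```

View pics/w1.png

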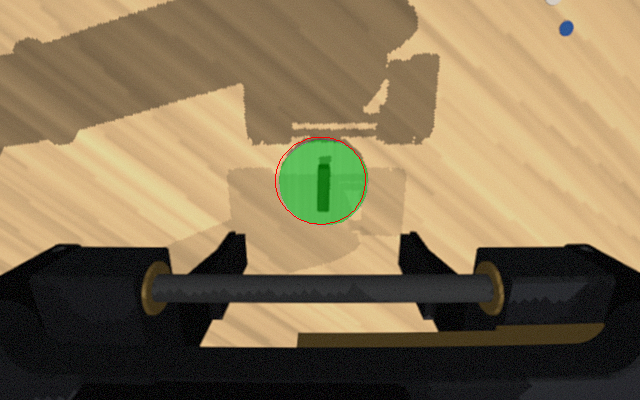

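```bash
python3 - <<'E'
from h import *
o=env.get_obs(); im=env.read_camera('wrist'); C=cam('wrist',o)
r=env.outline_of('wrist','lid_grip')
p,e=fit([(C,r[0]['mask'])],SH['lid_grip'],[.4345,-.3135]); print(p,e)
plan(o,[*p,.016])
E
```

```text
[ 0.43505305 -0.31625702] 0.024642329308386057
t 2.5 pos [ 0.4336 -0.3159  0.1611] rot [-9.002e+01 -6.000e-02 -5.154e+01] q7 -20.8 F [-0.9  0.1 -0.1] w 0.0872
shift in current tool axes mm [  1.1 145.1   1. ]
```

Emit:
carry_out --targets '[[[0.5,25,1],[0,0,0]],[[0,30,0],[0,0,0]],[[0,30,0],[0,0,0]],[[0,25,0],[0,0,0]],[[0,18,0],[0,0,0]],[[0,11,0],[0,0,0]],[[0,6,0],[0,0,0]],[[0,0,0],[0,0,0]],[[0,0,0],[0,0,0]]]' --jaw 0.5

```text
time_s: 3.5
tool_pos: [0.4359, -0.3145, 0.0164]
tool_rot: [-90.0, -0.1, -51.4]
force: [0.4, 0.9, 0.2]
grip_width: 0.0432
```

Emit:
carry_out --targets '[[[0,0,0],[0,0,0]],[[0,0,0],[0,0,0]],[[0,0,0],[0,0,0]],[[0,0,0],[0,0,0]],[[0,0,0],[0,0,0]],[[0,0,0],[0,0,0]]]' --jaw 0 --squeeze 20

```text
time_s: 4.1
tool_pos: [0.4355, -0.3141, 0.0157]
tool_rot: [-90.0, -0.0, -51.4]
force: [0.5, 0.8, 0.4]
grip_width: 0.0117
```

Emit:
carry_out --targets '[[[0,-10,0],[0,0,0]],[[0,-20,0],[0,0,0]],[[0,-30,0],[0,0,0]],[[0,-35,0],[0,0,0]],[[0,-30,0],[0,0,0]],[[0,-15,0],[0,0,0]],[[0,0,0],[0,0,0]],[[0,0,0],[0,0,0]]]'

```text
time_s: 4.9
tool_pos: [0.4347, -0.3136, 0.1545]
tool_rot: [-90.0, 0.1, -51.4]
force: [-1.1, 0.5, -2.3]
grip_width: 0.0119
```

```bash
python3 - <<'E'
from h import *
o=env.get_obs(); im=env.read_camera('wrist'); C=cam('wrist',o)
cv2.imwrite('pics/w2.png',im[:,:,::-1])
im=env.read_camera('scene');cv2.imwrite('pics/s2.png',im[:,:,::-1])
R,p=pose(o);print(C[2]@p+C[3])
plan(o,[.5555,-.0208,o['tool_pos'][2]])
E
```

```text
[-0.00041112  0.03051045  0.17875538]
t 4.9 pos [ 0.4347 -0.3136  0.1545] rot [-9.003e+01  8.000e-02 -5.139e+01] q7 -21.1 F [-1.1  0.5 -2.3] w 0.0119
shift in current tool axes mm [-1.534e+02  1.000e-01  2.771e+02]
```

View pics/w2.png

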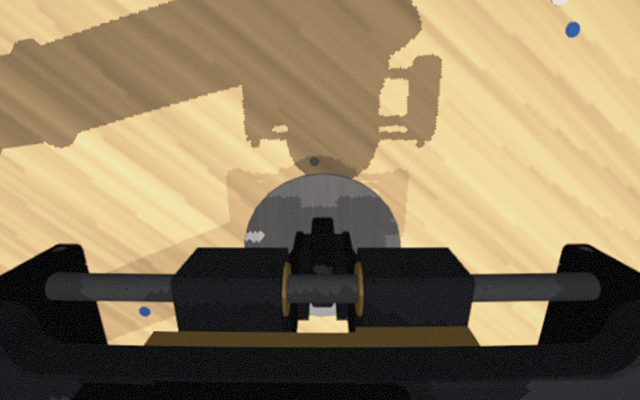

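View pics/s2.png

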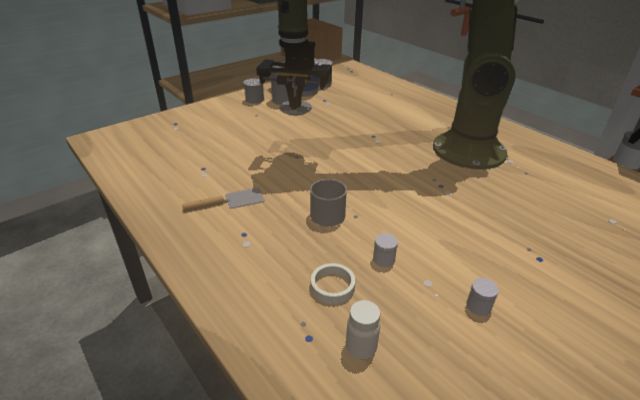

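```bash
python3 - <<'E'
from h import *
im=cv2.imread('pics/w2.png')
c=env.get_calibration('wrist');H=np.array(c['hand_eye']);K,D,_,_=cam('top');K=np.array([[c['fx'],0,c['cx']],[0,c['fy'],c['cy']],[0,0,1]]);D=np.array(c['D'])
C=(K,D,H[:3,:3].T,-H[:3,:3].T@H[:3,3])
v=im.copy()
for ox,oz,col in [(0,0,(0,0,255)),(0,.003,(0,255,0))]:
    P=np.c_[ox+.046*np.cos(a),0*a+.004,oz+.046*np.sin(a)];q=proj(C,P)
    print(ox,oz,q[:,0].min(),q[:,0].max(),q[:,1].min())
    cv2.polylines(v,[np.round(q).astype(np.int32).reshape(-1,1,2)],True,col,1)
v=cv2.resize(v[160:270,230:415],None,fx=4,fy=4,interpolation=cv2.INTER_NEAREST);cv2.imwrite('pics/w2b.png',v)
E
```

```text
0 0 242.52383714282473 400.5882536617122 169.75618307718872
0 0.003 242.12897801100155 400.978702512526 164.2670109653036
```

View pics/w2b.png

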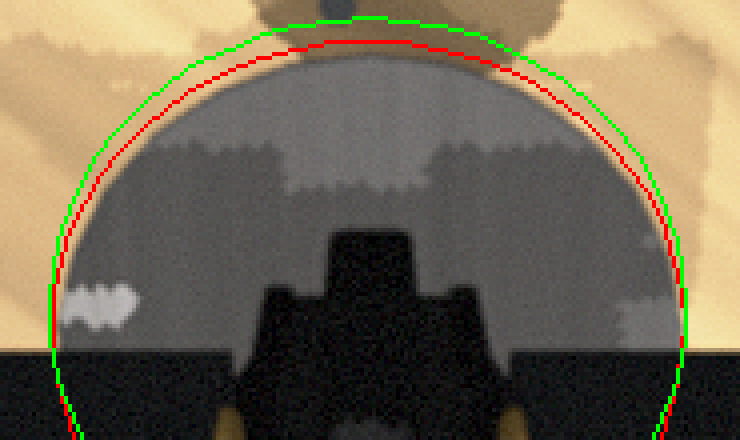

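Emit:
carry_out --targets '[[[-12,0,12],[0,0,0]],[[-24,0,25],[0,0,0]],[[-28,0,29],[0,0,0]],[[-28,0,29],[0,0,0]],[[-28,0,29],[0,0,0]],[[-21,0,22],[0,0,0]],[[-12,0,12],[0,0,0]],[[0,0,0],[0,0,0]],[[0,0,0],[0,0,0]],[[0,0,0],[0,0,0]]]'

```text
time_s: 6.0
tool_pos: [0.4627, -0.0968, 0.1551]
tool_rot: [-90.0, 0.0, -51.5]
force: [-0.0, 0.1, -1.3]
grip_width: 0.0118
```

```bash
python3 - <<'E'
from h import *
o=env.get_obs(); im=env.read_camera('wrist'); C=cam('wrist',o)
r=env.outline_of('wrist','mix_rim')
print([(round(float(d['p']),2),np.round(d['xy']).tolist(),int(d['mask'].sum())) for d in r[:4]])
v=im.copy();p=[.5555,-.0208]
if r:
    m=r[0]['mask']; v[m]=v[m]//2+np.array([0,100,0],np.uint8)
    p,e=fit([(C,m)],SH['mix_rim'],p);print(p,e)
for rr,z in [(.043,.08),(.040,.08)]:
    q=proj(C,cyl(*p,[(rr,z)])).astype(np.int32);cv2.polylines(v,[q.reshape(-1,1,2)],True,(255,0,0),1)
cv2.imwrite('pics/w3.png',v[:,:,::-1])
plan(o,[*p,o['tool_pos'][2]])
E
```

```text
[(0.9, [318.0, 50.0], 11271)]
[ 0.55551918 -0.02170073] 0.013525580274236781
t 6.0 pos [ 0.4627 -0.0968  0.1551] rot [-9.005e+01  2.000e-02 -5.147e+01] q7 -43.0 F [-0.   0.1 -1.3] w 0.0118
shift in current tool axes mm [-1.000e+00 -1.000e-01  1.194e+02]
```

View pics/w3.png

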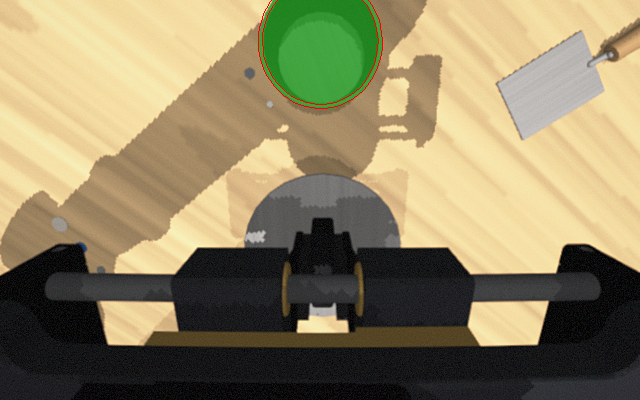

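Emit:
carry_out --targets '[[[-1,0,15],[0,0,0]],[[0,0,28],[0,0,0]],[[0,0,33],[0,0,0]],[[0,0,28],[0,0,0]],[[0,0,17],[0,0,0]],[[0,0,0],[0,0,0]],[[0,10,0],[0,0,0]],[[0,20,0],[0,0,0]],[[0,15,0],[0,0,0]],[[0,5,0],[0,0,0]],[[0,0,0],[0,0,0]],[[0,0,0],[0,0,0]]]'

```text
time_s: 7.3
tool_pos: [0.5574, -0.0198, 0.106]
tool_rot: [-90.0, -0.0, -51.4]
force: [1.1, 0.3, -0.6]
grip_width: 0.012
```

```bash
python3 - <<'E'
from h import *
o=env.get_obs(); im=env.read_camera('wrist'); 
plan(o,[.5555,-.0212,.088])
cv2.imwrite('pics/w4.png',im[:,:,::-1])
im=env.read_camera('scene');cv2.imwrite('pics/s4.png',cv2.resize(im[140:260,240:400,::-1],None,fx=5,fy=5,interpolation=cv2.INTER_CUBIC))
E
```

```text
t 7.3 pos [ 0.5574 -0.0198  0.106 ] rot [-8.998e+01 -4.000e-02 -5.141e+01] q7 -60.1 F [ 1.1  0.3 -0.6] w 0.012
shift in current tool axes mm [-0.1 18.  -2.4]
```

View pics/s4.png

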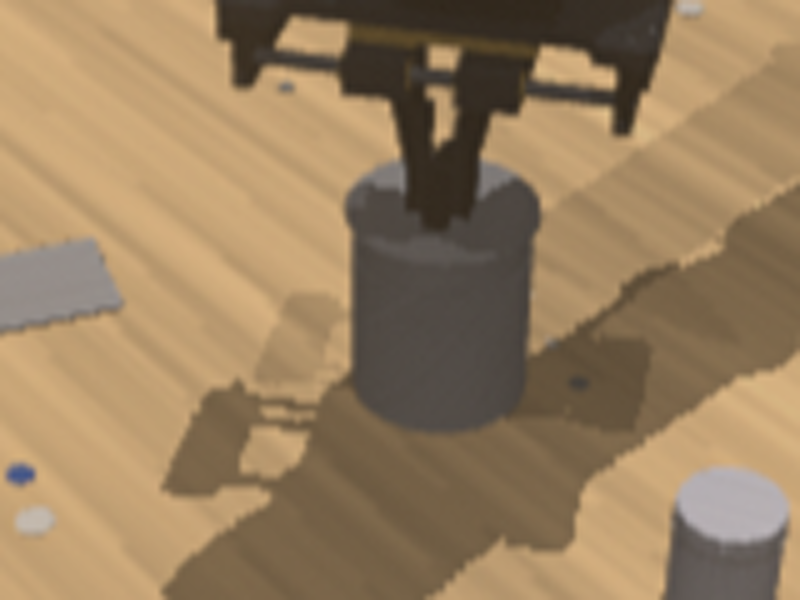

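Emit:
carry_out --targets '[[[0,4,0],[0,0,0]],[[0,3,0],[0,0,0]],[[0,2,0],[0,0,0]],[[0,2,0],[0,0,0]],[[0,1,0],[0,0,0]],[[0,0,0],[0,0,0]]]'

```text
time_s: 8.0
tool_pos: [0.5571, -0.0195, 0.0933]
tool_rot: [-90.0, 0.0, -51.4]
force: [-0.0, 0.4, -1.1]
grip_width: 0.012
```

Emit:
carry_out --targets '[[[0,1.5,0],[0,0,0]],[[0,1.5,0],[0,0,0]],[[0,1,0],[0,0,0]],[[0,0,0],[0,0,0]]]'

```text
time_s: 8.4
tool_pos: [0.5571, -0.0195, 0.0893]
tool_rot: [-90.0, 0.0, -51.4]
force: [-0.7, 0.6, -0.7]
grip_width: 0.0117
```

Emit:
carry_out --targets '[[[0,0.5,0],[0,0,0]],[[0,0.5,0],[0,0,0]],[[0,0.5,0],[0,0,0]],[[0,0.5,0],[0,0,0]],[[0,0,0],[0,0,0]]]'

```text
time_s: 8.9
tool_pos: [0.5572, -0.0195, 0.0878]
tool_rot: [-90.0, -0.0, -51.4]
force: [-0.9, 0.1, -0.1]
grip_width: 0.0117
```

Emit:
carry_out --targets '[[[0,0.5,0],[0,0,0]],[[0,0.5,0],[0,0,0]],[[0,0,0],[0,0,0]],[[0,0,0],[0,0,0]]]'

```text
time_s: 9.3
tool_pos: [0.5573, -0.0195, 0.0877]
tool_rot: [-90.0, -0.0, -51.4]
force: [-4.0, -0.7, 8.2]
grip_width: 0.012
```

Emit:
carry_out --targets '[[[0,-0.5,0],[0,0,0]],[[0,0,0],[0,0,0]],[[0,0,0],[0,0,0]],[[0,0,0],[0,0,0]],[[0,0,0],[0,0,0]]]' --jaw 0.5

```text
time_s: 9.8
tool_pos: [0.5571, -0.0195, 0.0869]
tool_rot: [-90.0, 0.0, -51.4]
force: [0.8, -0.4, 0.7]
grip_width: 0.0406
```

Emit:
carry_out --targets '[[[0,-5,0],[0,0,0]],[[0,-15,0],[0,0,0]],[[0,-30,0],[0,0,0]],[[0,-35,0],[0,0,0]],[[0,-25,0],[0,0,0]],[[0,-10,0],[0,0,0]],[[0,0,0],[0,0,0]]]' --jaw 1

```text
time_s: 10.5
tool_pos: [0.5583, -0.0194, 0.2091]
tool_rot: [-89.9, -0.2, -51.4]
force: [0.2, -0.3, -1.2]
grip_width: 0.0856
```

```bash
python3 - <<'E'
from h import *
o=env.get_obs(); im=env.read_camera('wrist'); C=cam('wrist',o)
v=im.copy()
for rr,z in [(.046,.084),(.043,0)]:
    q=proj(C,cyl(.5559,-.0212,[(rr,z)])).astype(np.int32);cv2.polylines(v,[q.reshape(-1,1,2)],True,(255,0,0),1)
cv2.imwrite('pics/w5.png',v[:,:,::-1])
im=env.read_camera('scene');cv2.imwrite('pics/s5.png',cv2.resize(im[140:260,240:400,::-1],None,fx=5,fy=5,interpolation=cv2.INTER_CUBIC))
m=env.outline_of('scene','lid_grip');print([(d['p'],d['xy']) for d in m])
plan(o,[.5059,.3793,.17],-51.4)
plan(o,[.5568,.1720,.17])
print(np.round(o['qpos'],1))
E
```

```text
[(0.97, [328.3, 189.3])]
t 10.5 pos [ 0.5583 -0.0194  0.2091] rot [-89.87  -0.17 -51.38] q7 -57.2 F [ 0.2 -0.3 -1.2] w 0.0856
shift in current tool axes mm [-344.3   38.6  207.8]
turn about tool y 0.02
full rotvec (tool) [-0.13  0.02  0.17] shift in turned axes [-344.3   39.1  207.8]
t 10.5 pos [ 0.5583 -0.0194  0.2091] rot [-89.87  -0.17 -51.38] q7 -57.2 F [ 0.2 -0.3 -1.2] w 0.0856
shift in current tool axes mm [-150.6   39.   118.2]
[ 32.5  10.4 -37.1  96.6   6.5  75.  -57.2]
```

View pics/s5.png

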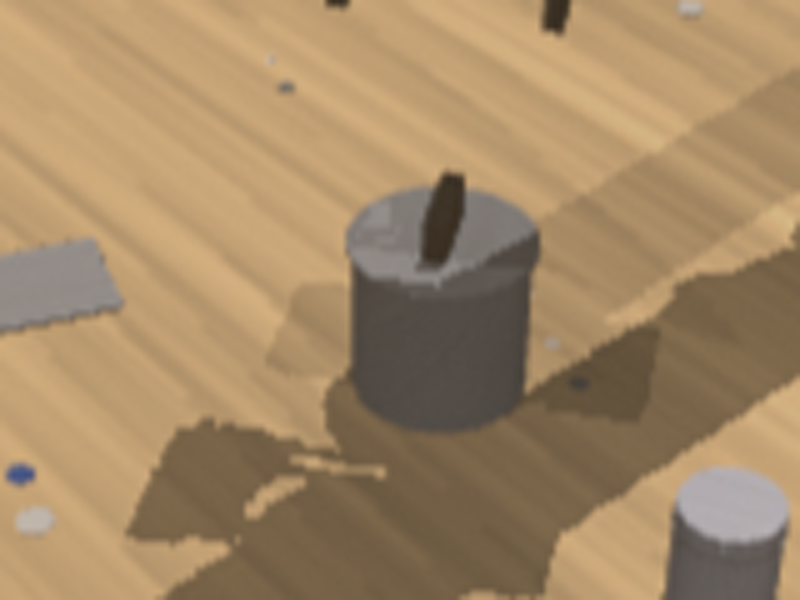

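View pics/w5.png

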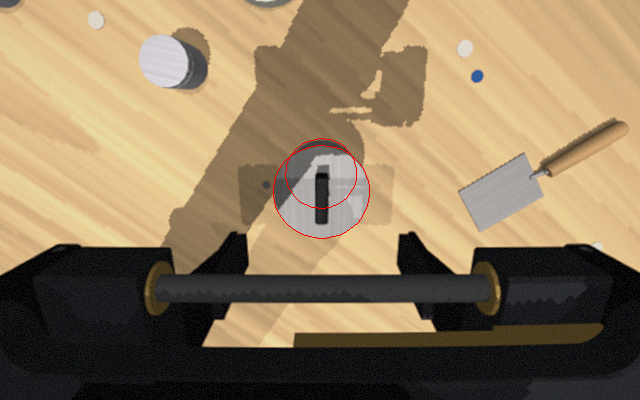

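Emit:
carry_out --targets '[[[0,0,0],[0,-7.5,0]],[[0,0,0],[0,-7.5,0]],[[0,0,0],[0,-7.5,0]],[[0,0,0],[0,-7.5,0]]]'

```text
time_s: 11.05
tool_pos: [0.5562, -0.0195, 0.2052]
tool_rot: [-90.0, 0.2, -21.1]
force: [-0.2, 0.2, 0.7]
grip_width: 0.0869
```

Emit:
carry_out --targets '[[[-10,0,18],[0,0,0]],[[-19,0,34],[0,0,0]],[[-22,0,40],[0,0,0]],[[-22,0,40],[0,0,0]],[[-22,5,40],[0,0,0]],[[-22,10,40],[0,0,0]],[[-22,10,40],[0,0,0]],[[-22,10,40],[0,0,0]],[[-20,10,36],[0,0,0]],[[-13,4,24],[0,0,0]],[[0,0,0],[0,0,0]],[[0,0,0],[0,0,0]]]'

```text
time_s: 12.25
tool_pos: [0.5038, 0.3788, 0.1563]
tool_rot: [-90.1, 0.1, -21.3]
force: [0.0, 0.0, -0.9]
grip_width: 0.0867
```

```bash
cat > lt.py <<'E'
from h import *
import sys
def look(name,p0,fn):
    o=env.get_obs(); im=env.read_camera('wrist'); C=cam('wrist',o)
    r=env.outline_of('wrist',name)
    print([(round(float(d['p']),2),np.round(d['xy']).tolist(),int(d['mask'].sum())) for d in r[:4]])
    q0=proj(C,[[*p0,.0275]])[0]
    r=[d for d in r if np.hypot(*(np.array(d['xy'])-q0))<60]
    v=im.copy();p=p0
    if r:
        m=r[0]['mask']; v[m]=v[m]//2+np.array([0,100,0],np.uint8)
        p,e=fit([(C,m)],SH[name],p0);print('fit',p,e)
    for rr,z in [(.024,.055),(.024,0)]:
        q=proj(C,cyl(*p,[(rr,z)])).astype(np.int32);cv2.polylines(v,[q.reshape(-1,1,2)],True,(255,0,0),1)
    cv2.imwrite(f'pics/{fn}.png',v[:,:,::-1])
    plan(o,[*p,.016]); print(np.round(o['qpos'],1))
E
python3 -c "
from lt import *
look('tin_left_mid',[.5059,.3793],'w6')"
```

```text
[(0.64, [322.0, 187.0], 2604)]
fit [0.5078526  0.38023267] 0.050809209026669744
t 12.25 pos [0.5038 0.3788 0.1563] rot [-90.15   0.11 -21.28] q7 -74.6 F [ 0.   0.  -0.9] w 0.0867
shift in current tool axes mm [  3.5 140.2   3.1]
[ -1.8  25.7 -48.8  89.5  19.8  74.  -74.6]
```

View pics/w6.png

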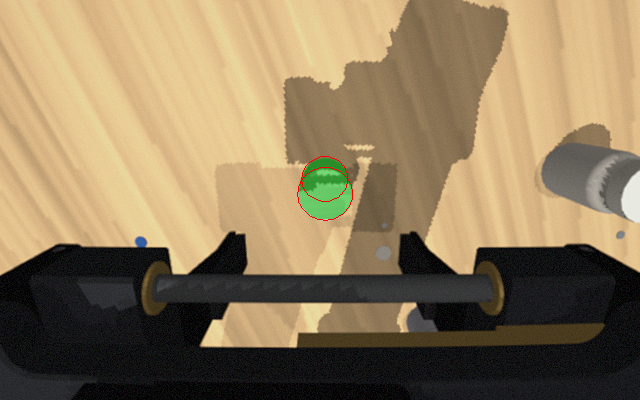

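Emit:
carry_out --targets '[[[3,20,2],[0.1,0,0]],[[0,30,0],[0,0,0]],[[0,30,0],[0,0,0]],[[0,27,0],[0,0,0]],[[0,18,0],[0,0,0]],[[0,11,0],[0,0,0]],[[0,6,0],[0,0,0]],[[0,0,0],[0,0,0]],[[0,0,0],[0,0,0]]]'

```text
time_s: 13.25
tool_pos: [0.5091, 0.3805, 0.0171]
tool_rot: [-89.8, -0.1, -21.4]
force: [-0.4, 0.4, -0.2]
grip_width: 0.0873
```

Emit:
carry_out --targets '[[[0,0,0],[0,0,0]],[[0,0,0],[0,0,0]],[[0,0,0],[0,0,0]],[[0,0,0],[0,0,0]],[[0,0,0],[0,0,0]],[[0,0,0],[0,0,0]]]' --jaw 0.4 --squeeze 30

```text
time_s: 13.85
tool_pos: [0.5078, 0.3802, 0.016]
tool_rot: [-89.9, 0.1, -21.4]
force: [-0.4, 0.3, -0.5]
grip_width: 0.0481
```

```bash
python3 -c "
from h import *
for _ in range(4):
    o=env.get_obs();print(np.round(o['force'],2),np.round(o['effort'],2),o['grip_width'],o['tool_pos'],o['tool_rot']);env.read_camera('top')
"
```

```text
[-0.44  0.3  -0.5 ] [ 9.200e-01 -4.830e+01 -1.117e+01 -2.521e+01  1.000e-01 -3.000e-01
  2.000e-02] 0.048064148437903395 [0.50781172 0.38024842 0.01599334] [-8.99154976e+01  5.89202236e-02 -2.13727782e+01]
[-1.07 -0.01  1.53] [ 6.500e-01 -4.888e+01 -1.125e+01 -2.543e+01  4.300e-01 -3.300e-01
  3.000e-02] 0.047907431822673235 [0.50780493 0.38026706 0.01599657] [-8.99179416e+01  5.04824586e-02 -2.13585526e+01]
[-1.7  -0.59  1.07] [ 7.300e-01 -4.885e+01 -1.114e+01 -2.550e+01  5.100e-01 -3.700e-01
  3.000e-02] 0.04783818121653426 [0.50782155 0.38023633 0.01597383] [-8.99201956e+01  5.32284821e-02 -2.13641265e+01]
[-2.49 -0.2   1.51] [ 8.300e-01 -4.883e+01 -1.103e+01 -2.557e+01  5.800e-01 -4.100e-01
  3.000e-02] 0.04754982658487469 [0.50782603 0.38022916 0.0160016 ] [-8.99209368e+01  4.80371024e-02 -2.13630813e+01]
```

Held (48 mm). Lift 60 mm, settle, and weigh.

Emit:
carry_out --targets '[[[0,-5,0],[0,0,0]],[[0,-10,0],[0,0,0]],[[0,-15,0],[0,0,0]],[[0,-15,0],[0,0,0]],[[0,-10,0],[0,0,0]],[[0,-5,0],[0,0,0]],[[0,0,0],[0,0,0]],[[0,0,0],[0,0,0]],[[0,0,0],[0,0,0]],[[0,0,0],[0,0,0]],[[0,0,0],[0,0,0]],[[0,0,0],[0,0,0]]]'

```text
time_s: 15.25
tool_pos: [0.5083, 0.3798, 0.0757]
tool_rot: [-89.9, 0.0, -21.4]
force: [0.1, 0.6, -3.1]
grip_width: 0.0477
```

```bash
cat > wg.py <<'E'
from h import *
F=[];E=[];T=[]
for i in range(10):
    im=env.read_camera('scene');o=env.get_obs();F.append(o['force']);E.append(o['effort']);T.append(o['wrist_torque'])
F=np.array(F);print('F',F.mean(0).round(2),F.std(0).round(2),'eff',np.mean(E,0).round(2),np.std(E,0).round(2),'T',np.mean(T,0).round(3))
print(o['time_s'],o['tool_pos'],o['tool_rot'],o['grip_width'])
import sys
cv2.imwrite(f'pics/{sys.argv[1]}.png',im[:,:,::-1])
E
python3 wg.py s7
```

```text
F [-0.09 -0.02 -3.77] [0.32 0.43 0.46] eff [-0.000e+00 -4.890e+01 -1.199e+01 -2.850e+01 -4.000e-02 -7.000e-02
 -0.000e+00] [0.   0.01 0.   0.01 0.   0.   0.  ] T [-0.005 -0.062  0.009]
15.75 [0.5084463  0.37984155 0.07598282] [-8.99062726e+01  4.99854010e-04 -2.13842454e+01] 0.04789187011748098
```

View pics/s7.png

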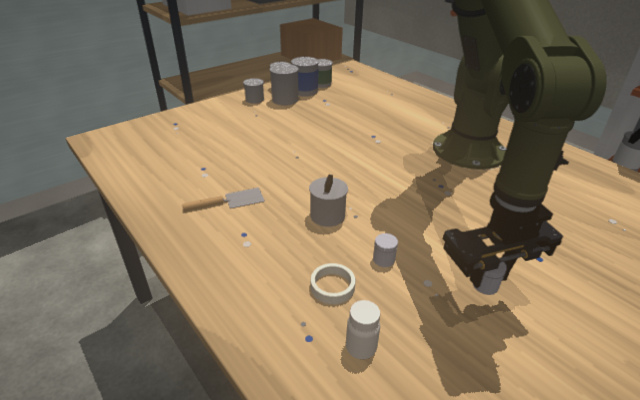

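Emit:
carry_out --targets '[[[0,5,0],[0,0,0]],[[0,13,0],[0,0,0]],[[0,16,0],[0,0,0]],[[0,13,0],[0,0,0]],[[0,7,0],[0,0,0]],[[0,3,0],[0,0,0]],[[0,1.5,0],[0,0,0]],[[0,1,0],[0,0,0]],[[0,0,0],[0,0,0]],[[0,0,0],[0,0,0]]]'

```text
time_s: 16.75
tool_pos: [0.5088, 0.3802, 0.017]
tool_rot: [-89.9, -0.0, -21.4]
force: [-0.4, 0.4, -3.9]
grip_width: 0.0478
```

Emit:
carry_out --targets '[[[0,0.5,0],[0,0,0]],[[0,0.4,0],[0,0,0]],[[0,0,0],[0,0,0]],[[0,0,0],[0,0,0]]]'

```text
time_s: 17.15
tool_pos: [0.5087, 0.3801, 0.016]
tool_rot: [-89.9, -0.0, -21.4]
force: [-0.2, -0.9, 0.4]
grip_width: 0.0478
```

Emit:
carry_out --targets '[[[0,0.2,0],[0,0,0]],[[0,0,0],[0,0,0]],[[0,0,0],[0,0,0]],[[0,0,0],[0,0,0]],[[0,0,0],[0,0,0]],[[0,0,0],[0,0,0]]]' --jaw 1

```text
time_s: 17.75
tool_pos: [0.5085, 0.38, 0.0154]
tool_rot: [-89.9, -0.0, -21.4]
force: [0.1, -1.0, 0.1]
grip_width: 0.0841
```

Emit:
carry_out --targets '[[[0,-8,0],[0,0,0]],[[0,-20,0],[0,0,0]],[[0,-35,0],[0,0,0]],[[0,-35,0],[0,0,0]],[[0,-25,0],[0,0,0]],[[0,-17,0],[0,0,0]],[[0,0,0],[0,0,0]],[[0,0,0],[0,0,0]]]'

```text
time_s: 18.55
tool_pos: [0.5082, 0.3793, 0.1547]
tool_rot: [-90.0, 0.0, -21.4]
force: [-0.1, -0.2, -1.3]
grip_width: 0.0871
```

```bash
python3 wg.py s8; python3 -c "
from lt import *
look('tin_left_mid',[.5080,.380],'w8')
plan(env.get_obs(),[.5565,.1720,.157])"
```

```text
F [-0.06 -0.2  -0.1 ] [0.29 0.42 0.52] eff [-2.000e-02 -4.491e+01 -1.036e+01 -2.900e+01 -5.000e-02 -7.000e-02
 -0.000e+00] [0.05 0.4  0.15 0.27 0.01 0.01 0.  ] T [-0.01  -0.073 -0.005]
19.05 [0.5082559  0.37972025 0.15509073] [-8.99227376e+01  2.18750264e-02 -2.13743421e+01] 0.08707390152126163
[]
t 19.05 pos [0.5083 0.3797 0.1551] rot [-8.992e+01  2.000e-02 -2.137e+01] q7 -74.6 F [ 0.3 -0.6  0.4] w 0.0871
shift in current tool axes mm [ -0.3 139.1  -0. ]
[ -1.9  26.1 -48.7  89.2  20.   73.8 -74.6]
t 19.15 pos [0.5083 0.3798 0.1553] rot [-8.991e+01  1.000e-02 -2.138e+01] q7 -74.6 F [ 0.6  0.4 -0.2] w 0.087
shift in current tool axes mm [ 120.6   -2.  -175.9]
```

View pics/w8.png

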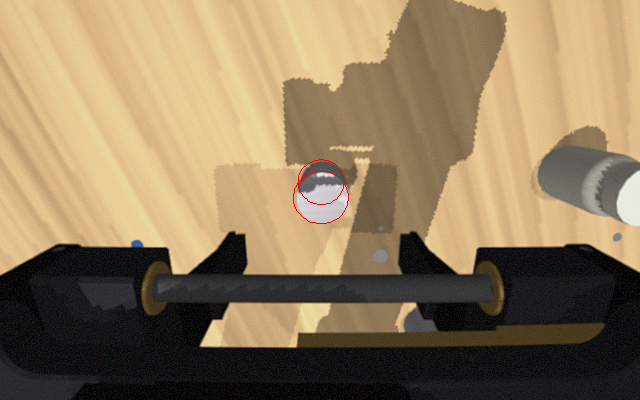

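Emit:
carry_out --targets '[[[10,0,-15],[0,0,0]],[[22,0,-32],[0,0,0]],[[26,0,-38],[0,0,0]],[[26,0,-38],[0,0,0]],[[22,0,-32],[0,0,0]],[[14.5,0,-21],[0,0,0]],[[0,0,0],[0,0,0]],[[0,0,0],[0,0,0]],[[0,0,0],[0,0,0]]]'

```text
time_s: 20.05
tool_pos: [0.5559, 0.1737, 0.1553]
tool_rot: [-89.8, 0.0, -21.3]
force: [-0.4, 0.9, 0.2]
grip_width: 0.087
```

```bash
python3 -c "
from lt import *
look('tin_right_mid',[.5568,.172],'w9')"
```

```text
[(0.7, [326.0, 195.0], 2696)]
fit [0.5588376 0.1724771] 0.03642667387095322
t 20.05 pos [0.5559 0.1737 0.1553] rot [-8.985e+01  1.000e-02 -2.126e+01] q7 -51.9 F [-0.4  0.9  0.2] w 0.087
shift in current tool axes mm [  3.2 139.3  -0.4]
[ 19.9  18.4 -47.4  96.8  14.1  70.9 -51.9]
```

View pics/w9.png

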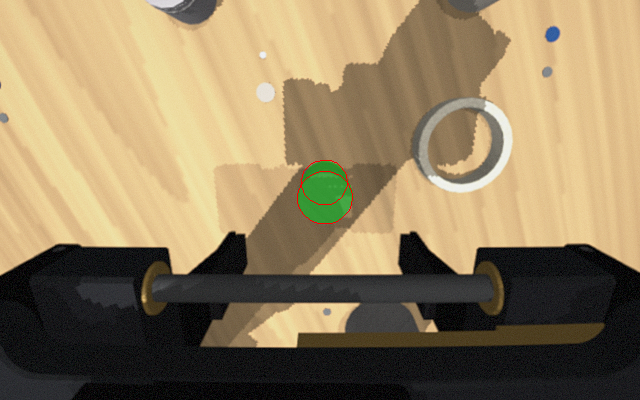

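Emit:
carry_out --targets '[[[2,20,0],[-0.1,0,0]],[[0,30,0],[0,0,0]],[[0,30,0],[0,0,0]],[[0,27,0],[0,0,0]],[[0,16,0],[0,0,0]],[[0,10,0],[0,0,0]],[[0,6,0],[0,0,0]],[[0,0,0],[0,0,0]],[[0,0,0],[0,0,0]]]'

```text
time_s: 21.05
tool_pos: [0.5591, 0.1716, 0.0171]
tool_rot: [-89.9, -0.1, -21.4]
force: [0.1, -0.2, -0.2]
grip_width: 0.087
```

Emit:
carry_out --targets '[[[0,0,0],[0,0,0]],[[0,0,0],[0,0,0]],[[0,0,0],[0,0,0]],[[0,0,0],[0,0,0]],[[0,0,0],[0,0,0]],[[0,0,0],[0,0,0]],[[0,0,0],[0,0,0]]]' --jaw 0.4 --squeeze 30

```text
time_s: 21.75
tool_pos: [0.5581, 0.1713, 0.0161]
tool_rot: [-90.0, 0.0, -21.4]
force: [-0.6, 0.1, -0.2]
grip_width: 0.0478
```

Emit:
carry_out --targets '[[[0,-5,0],[0,0,0]],[[0,-10,0],[0,0,0]],[[0,-15,0],[0,0,0]],[[0,-15,0],[0,0,0]],[[0,-10,0],[0,0,0]],[[0,-5,0],[0,0,0]],[[0,0,0],[0,0,0]],[[0,0,0],[0,0,0]],[[0,0,0],[0,0,0]],[[0,0,0],[0,0,0]],[[0,0,0],[0,0,0]],[[0,0,0],[0,0,0]]]'

```text
time_s: 22.95
tool_pos: [0.5582, 0.1712, 0.0758]
tool_rot: [-90.0, 0.0, -21.4]
force: [0.5, -0.4, -2.3]
grip_width: 0.0474
```

```bash
python3 wg.py s9
```

```text
F [ 0.26  0.14 -1.69] [0.5  0.57 0.45] eff [-0.000e+00 -4.156e+01 -8.810e+00 -2.774e+01 -5.000e-02 -4.000e-02
  0.000e+00] [0.   0.01 0.   0.01 0.   0.   0.  ] T [-0.016 -0.066 -0.02 ]
23.45 [0.55832132 0.17118526 0.07611462] [-9.00056864e+01 -1.45703898e-03 -2.13832558e+01] 0.04753080833976369
```

View pics/s9.png

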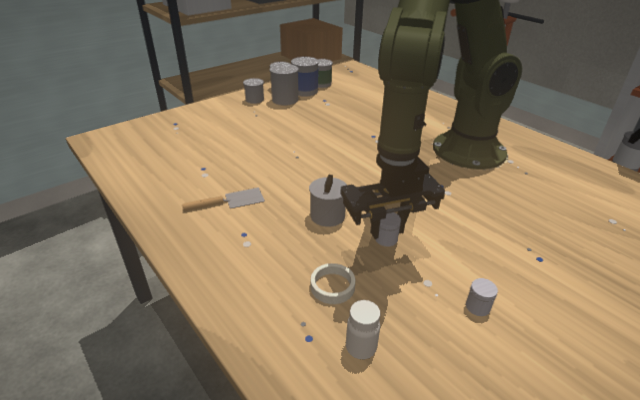

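Emit:
carry_out --targets '[[[0,5,0],[0,0,0]],[[0,13,0],[0,0,0]],[[0,16,0],[0,0,0]],[[0,13,0],[0,0,0]],[[0,7,0],[0,0,0]],[[0,3,0],[0,0,0]],[[0,1.5,0],[0,0,0]],[[0,1,0],[0,0,0]],[[0,0,0],[0,0,0]],[[0,0,0],[0,0,0]]]'

```text
time_s: 24.45
tool_pos: [0.5587, 0.1713, 0.0171]
tool_rot: [-90.0, -0.0, -21.4]
force: [1.1, 0.1, -2.1]
grip_width: 0.0479
```

Emit:
carry_out --targets '[[[0,0.5,0],[0,0,0]],[[0,0.4,0],[0,0,0]],[[0,0,0],[0,0,0]],[[0,0,0],[0,0,0]]]'

```text
time_s: 24.85
tool_pos: [0.5586, 0.1712, 0.0161]
tool_rot: [-90.0, -0.0, -21.4]
force: [-0.2, -0.4, 1.8]
grip_width: 0.0476
```

Emit:
carry_out --targets '[[[0,0,0],[0,0,0]],[[0,0,0],[0,0,0]],[[0,0,0],[0,0,0]],[[0,0,0],[0,0,0]],[[0,0,0],[0,0,0]],[[0,0,0],[0,0,0]]]' --jaw 1

```text
time_s: 25.45
tool_pos: [0.5583, 0.1712, 0.0157]
tool_rot: [-90.0, 0.0, -21.4]
force: [-0.1, 0.2, 0.5]
grip_width: 0.0845
```

Emit:
carry_out --targets '[[[0,-8,0],[0,0,0]],[[0,-20,0],[0,0,0]],[[0,-35,0],[0,0,0]],[[0,-35,0],[0,0,0]],[[0,-25,0],[0,0,0]],[[0,-17,0],[0,0,0]],[[0,0,0],[0,0,0]],[[0,0,0],[0,0,0]]]'

```text
time_s: 26.25
tool_pos: [0.5579, 0.1709, 0.1551]
tool_rot: [-90.0, 0.0, -21.4]
force: [0.2, -0.0, -0.1]
grip_width: 0.0873
```

```bash
python3 wg.py s10; python3 -c "
from lt import *
look('tin_right_mid',[.5582,.172],'w10')
plan(env.get_obs(),[.5085,.3800,.157])"
```

```text
F [0.17 0.11 0.  ] [0.52 0.35 0.58] eff [-1.000e-02 -3.823e+01 -7.360e+00 -2.941e+01 -6.000e-02 -3.000e-02
 -0.000e+00] [0.03 0.35 0.11 0.26 0.   0.01 0.  ] T [-0.012 -0.074  0.001]
26.75 [0.55820509 0.1712392  0.1554315 ] [-9.00115815e+01  2.32809015e-02 -2.13753159e+01] 0.08734591881189814
[]
t 26.75 pos [0.5582 0.1712 0.1554] rot [-9.001e+01  2.000e-02 -2.138e+01] q7 -51.9 F [ 0.  -0.  -0.3] w 0.0873
shift in current tool axes mm [ -0.2 139.4   0.7]
[ 20.   18.7 -47.4  96.5  14.4  71.2 -51.9]
t 26.85 pos [0.5583 0.1712 0.1556] rot [-9.001e+01  1.000e-02 -2.138e+01] q7 -51.9 F [ 0.1 -0.7  0.4] w 0.0872
shift in current tool axes mm [-122.5   -1.4  176.2]
```

View pics/w10.png

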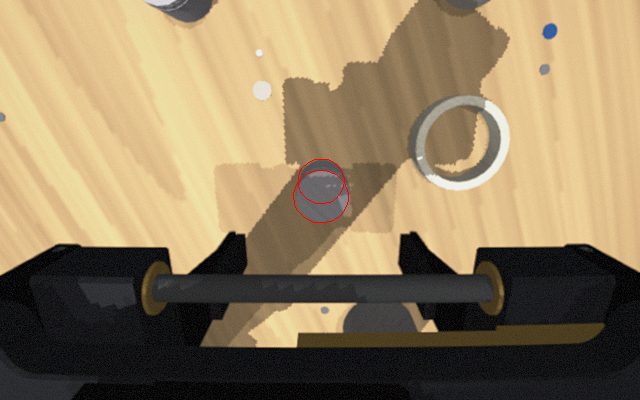

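View pics/s10.png

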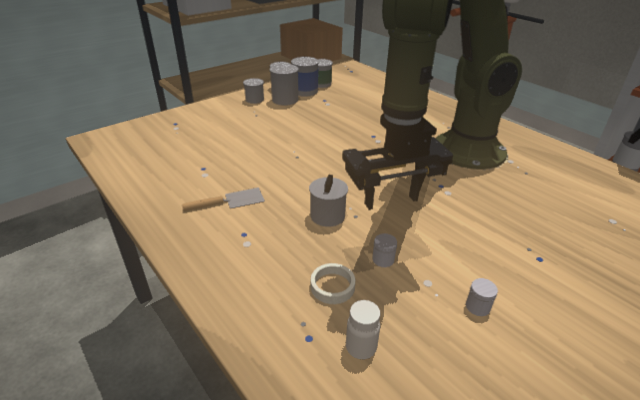

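Both stand upright: the right tin at (385,250) in the scene view, the left at (482,297). Unloaded F_z is 0.0, so left ≈ 3.7 N and right ≈ 1.7 N, which makes the left one heavier. I'll go back to it.

Emit:
carry_out --targets '[[[-10,0,15],[0,0,0]],[[-22,0,32],[0,0,0]],[[-27,0,38],[0,0,0]],[[-27,0,38],[0,0,0]],[[-22,0,32],[0,0,0]],[[-14.5,0,21],[0,0,0]],[[0,0,0],[0,0,0]],[[0,0,0],[0,0,0]],[[0,0,0],[0,0,0]]]'

```text
time_s: 27.75
tool_pos: [0.5094, 0.378, 0.1554]
tool_rot: [-90.1, -0.0, -21.5]
force: [-0.3, 0.0, -0.5]
grip_width: 0.0872
```

```bash
python3 -c "
from lt import *
look('tin_left_mid',[.5085,.380],'w11')"
```

```text
[(0.59, [321.0, 189.0], 2641)]
fit [0.50966592 0.37995918] 0.045593392917750886
t 27.75 pos [0.5094 0.378  0.1554] rot [-9.008e+01 -4.000e-02 -2.151e+01] q7 -74.9 F [-0.3  0.  -0.5] w 0.0872
shift in current tool axes mm [ -0.6 139.4   2.1]
[ -1.5  26.3 -49.1  89.1  20.4  74.1 -74.9]
```

View pics/w11.png

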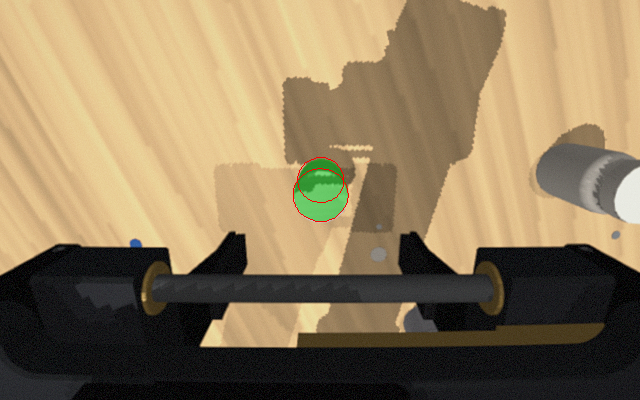

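Emit:
carry_out --targets '[[[-0.5,20,1.5],[0,0,0]],[[0,30,0],[0,0,0]],[[0,30,0],[0,0,0]],[[0,27,0],[0,0,0]],[[0,16,0],[0,0,0]],[[0,10,0],[0,0,0]],[[0,6,0],[0,0,0]],[[0,0,0],[0,0,0]],[[0,0,0],[0,0,0]]]'

```text
time_s: 28.75
tool_pos: [0.5091, 0.3819, 0.0178]
tool_rot: [-89.9, -0.1, -21.4]
force: [0.2, 0.2, 0.4]
grip_width: 0.087
```

Emit:
carry_out --targets '[[[0,0,0],[0,0,0]],[[0,0,0],[0,0,0]],[[0,0,0],[0,0,0]],[[0,0,0],[0,0,0]],[[0,0,0],[0,0,0]],[[0,0,0],[0,0,0]],[[0,0,0],[0,0,0]]]' --jaw 0.4 --squeeze 30

```text
time_s: 29.45
tool_pos: [0.5087, 0.3812, 0.0167]
tool_rot: [-90.0, -0.0, -21.4]
force: [-0.3, 0.9, 0.6]
grip_width: 0.0477
```

Emit:
carry_out --targets '[[[0,-5,0],[0,0,0]],[[0,-15,0],[0,0,0]],[[0,-25,0],[0,0,0]],[[0,-30,0],[0,0,0]],[[0,-30,0],[0,0,0]],[[0,-30,0],[0,0,0]],[[0,-20,0],[0,0,0]],[[0,-10,0],[0,0,0]],[[0,0,0],[0,0,0]],[[0,0,0],[0,0,0]],[[0,0,0],[0,0,0]]]'

```text
time_s: 30.55
tool_pos: [0.5078, 0.3806, 0.18]
tool_rot: [-90.1, 0.1, -21.4]
force: [-0.2, -0.5, -3.8]
grip_width: 0.0477
```

```bash
python3 wg.py s12; python3 -c "
from h import *
o=env.get_obs()
im=env.read_camera('wrist');cv2.imwrite('pics/w12.png',im[:,:,::-1])
plan(o,[.5557,-.0212,.184])"
```

```text
F [ 0.18  0.27 -3.86] [0.62 0.45 0.53] eff [ 1.000e-02 -4.615e+01 -1.079e+01 -3.103e+01 -4.000e-02 -4.000e-02
 -0.000e+00] [0.02 0.15 0.05 0.07 0.   0.   0.  ] T [-0.005 -0.058  0.006]
31.05 [0.50848272 0.38136938 0.18162801] [-9.00058898e+01  2.45183636e-03 -2.13788017e+01] 0.04811337676768749
t 31.05 pos [0.5085 0.3814 0.1816] rot [-90.01   0.   -21.38] q7 -74.4 F [ 0.  -0.1 -3.2] w 0.0481
shift in current tool axes mm [ 190.7   -2.3 -357.7]
```

View pics/w12.png

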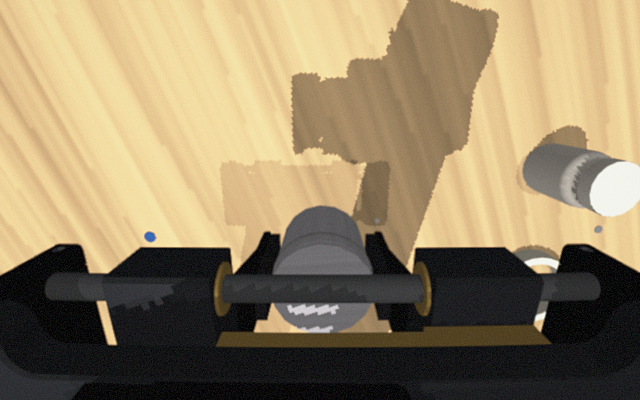

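Emit:
carry_out --targets '[[[5,0,-10],[0,0,0]],[[12,-3,-22],[0,0,0]],[[17,0,-32],[0,0,0]],[[19,0,-36],[0,0,0]],[[19,0,-36],[0,0,0]],[[19,0,-36],[0,0,0]],[[19,0,-36],[0,0,0]],[[19,0,-36],[0,0,0]],[[19,0,-36],[0,0,0]],[[17,0,-32],[0,0,0]],[[13,0,-24],[0,0,0]],[[8,0,-14],[0,0,0]]]'

```text
time_s: 32.3
tool_pos: [0.5538, -0.0165, 0.1847]
tool_rot: [-90.1, -0.0, -21.6]
force: [0.4, 0.7, -3.5]
grip_width: 0.0477
```

Emit:
carry_out --targets '[[[4.5,0,-7.5],[0,0,0]],[[0,0,0],[0,0,0]],[[0,0,0],[0,0,0]],[[0,0,0],[0,0,0]],[[0,0,0],[0,0,0]],[[0,0,0],[0,0,0]]]'

```text
time_s: 32.9
tool_pos: [0.5555, -0.0201, 0.1848]
tool_rot: [-90.0, -0.0, -21.3]
force: [0.0, 0.9, -3.9]
grip_width: 0.0478
```

```bash
python3 wg.py s13; python3 -c "
from h import *
for c in ['wrist','top']:
    im=env.read_camera(c);cv2.imwrite(f'pics/{c}13.png',im[:,:,::-1])
Cs=cam('scene')
im=env.read_camera('scene')
o=env.get_obs()
plan(o,[.5557,-.0212,.185])
r=env.outline_of('scene','tin_left_mid');print([(d['p'],d['xy'],d['mask'].sum()) for d in r])
p=o['tool_pos']
v=im.copy()
def pl(pts,col): cv2.polylines(v,[np.round(proj(Cs,pts)).astype(np.int32).reshape(-1,1,2)],True,col,1)
for z in (.1683,.2233): pl(cyl(p[0],p[1],[(.024,z)]),(255,0,0))
for r_,z in ((.046,.084),(.043,0)): pl(cyl(.5557,-.0212,[(r_,z)]),(0,255,0))
print(proj(Cs,[[.5557,-.0212,.108],[p[0],p[1],.1683]]))
cv2.imwrite('pics/s13b.png',cv2.resize(v[80:240,230:430,::-1],None,fx=4,fy=3.75,interpolation=cv2.INTER_NEAREST))
"
```

```text
F [-0.21 -0.26 -3.75] [0.83 0.33 0.65] eff [ -0.06 -35.9   -4.66 -31.96  -0.07   0.    -0.  ] [0.03 0.01 0.03 0.   0.   0.   0.  ] T [-0.028 -0.077  0.008]
33.4 [ 0.55553245 -0.02103042  0.18472489] [-9.00045257e+01 -3.44437507e-04 -2.13867033e+01] 0.047773178233802775
t 33.55 pos [ 0.5555 -0.021   0.1847] rot [-90.01   0.   -21.39] q7 -28.6 F [-0.1 -0.  -5.1] w 0.0478
shift in current tool axes mm [ 0.2 -0.3 -0.1]
[(0.72, [327.7, 143.0], np.int64(598))]
[[328.30466614 178.65568251]
 [329.03175808 156.06409284]]
```

View pics/s13b.png

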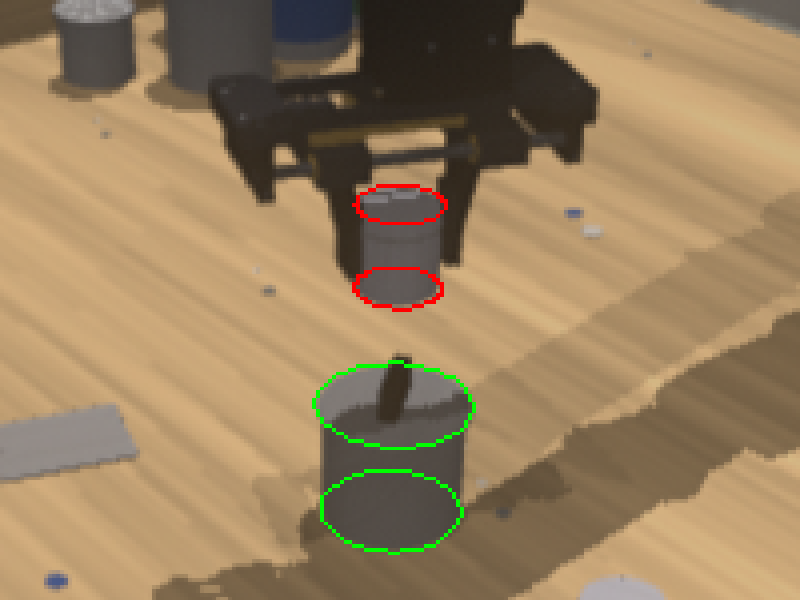

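View pics/top13.png

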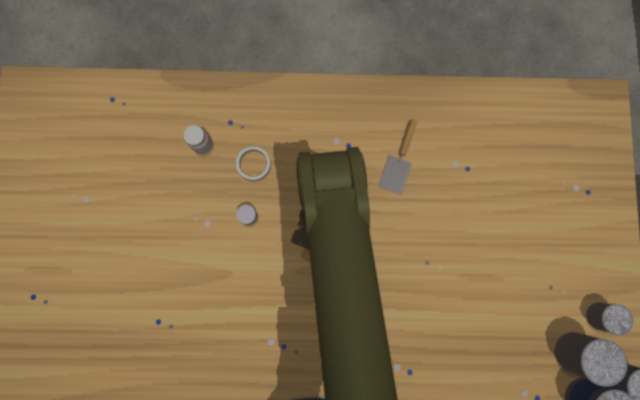

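View pics/wrist13.png

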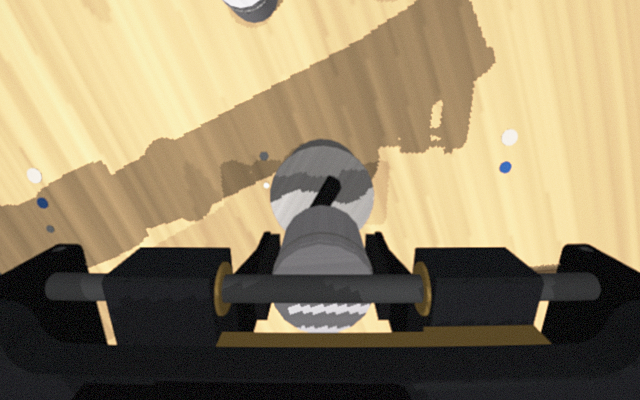

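The held tin's outline matches the predicted one straight above the closed mixing tin. The gap is about 6 cm, the lid is flush, and the light tin stands at (246,214) in the top view. I'm handing in.

```bash
python3 -c "
from h import *
o=env.get_obs();print(o['time_s'],np.abs(o['joint_velocities']).max());print(env.sign_off())"
```

```text
33.6 0.13513467346056215
the job is handed in; nothing more can be done
None
```

The order is made up and handed in at 33.6 s; the job returned no verdict.

- **Lid:** It went into the mixing tin's mouth until I felt contact of about 8 N, and I let go. The scene and wrist pictures show the disc flush and level on the rim.
- **Weighing:** I lifted the left tin, then the right, each about 6 cm, and stood each back upright on the bench. Unloaded the force reads about 0 N. The left tin read about 3.7 N (roughly 375 g) and the right about 1.7 N (roughly 170 g), so the left is the heavier.
- **Final pose:** The left tin is held at 30 N, upright within about 0.1°. It is within about 2 mm of the mixing tin's axis (calibration accuracy), with a gap of about 6 cm over the lid's grip. The arm was still at hand-in.
- **Bystanders:** The right tin is standing upright on the bench. The tape, jar and scraper look unmoved in the top picture.

The checks broadly agreed, with three small things:

- **Missed outlines:** Just after I released each small tin, the outline network did not find it in the wrist picture. I checked by eye instead that both were upright.
- **Lid found wrongly:** At the start the network took a small tin for the lid in the top picture, so I dropped that result.
- **Lid offset:** The wrist camera put the held lid about 2 mm off the tool centre, and I corrected for that when seating it.

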